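# Seat and clip the slide insert of a light base

### The job

The round slide insert has been left lying crooked on top of the transmitted-light base. Slide it over the round recess so that it drops in, turn it until its lug falls into the slot and the insert lies flush with the top of the base, then swing the hold-down clip over the lug. Leave the other things on the desk where they are.

Things in the scene. Friction and masses are not known exactly. Their poses are not given: they have to be found in the camera images.
- light_base: Transmitted-light base of a stereo microscope, fixed on the desk: white box with a dark slate top plate, 218 (its x) x 164 (its y) x 40 mm. Origin on the desk, under the centre of its round recess; it reaches 134 mm to its -x (front: clip, dimmer, switch), 84 mm to its +x, 82 mm to either side.
- recess_centre (a point): Centre of the round recess in the base's top, at the height of the top plate (40 mm above the desk). The recess is 111 mm in diameter and 8 mm deep, its edge slightly bevelled; its floor is a bright opal glass.
- slot_mid (a point): Middle of the lug slot, at the height of the top plate, 65 mm from the recess centre. The slot is 26 mm wide and 5 mm deep and leads from the recess along the base's -x, out to 78.5 mm from the centre; a red dot lies at its outer end.
- insert: Loose smooth aluminium slide insert, 0.16 kg: disc 108 mm in diameter, 8 mm thick, with an oblong window right through it, 79 mm along its x and 42 mm along its y, centred, and one lug on its rim, pointing along its -x. Origin: centre of the underside, z up. Starts level on the top plate, off centre over the recess, lug turned away from the slot. Home: origin 32 mm up, axes along the base's.
- insert_centre (a point): Centre of the insert's top face (of the window). The disc has 1.5 mm to spare all round in the recess. Brought over it and let go, it drops in (within 20 mm of centred one side may tip in first); with its lug out of the slot the lug rests on the top plate and holds that side about 5 mm up (centre 2.5 mm up), and the disc can be turned in the recess.
- lug_mid (a point): Middle of the lug's top face, marked by a red dot, 65 mm from the insert's centre; coincides with slot_mid when home. The lug is 24 mm wide, tapering to 20 mm below, reaches to 76 mm from the centre and is 5 mm thick; its top is level with the disc's top.
- clip (a joint): Angle of the hold-down clip, a steel arm turning level about an upright pivot. 0: open, arm along the base's +y, clear of the lug's path (starts below 0.4). 1.57: closed, at its stop, arm along the base's +x over the lug. Closes clockwise seen from above; stays where left (under 1 N at the knob). Its underside is 2 mm above the top plate: it passes over a flush lug, a raised one blocks it.
- clip_pivot (a point): Axis of the clip's pivot, at the height of the top plate, 106 mm from the recess centre towards the base's -x.
- clip_knob (a point): Top centre of the red upright knob on the clip's free end, 48 mm from the pivot; the knob is 12 mm in diameter and stands from 6 to 24.5 mm above the top plate. Push it sideways to swing the clip.
- slides: Blue and white box of microscope slides, 59 x 82 x 23 mm, lying on the desk; origin under its centre. Bystander.
- coverslips: Orange and white box of cover glasses, 35 x 48 x 20 mm; origin under its centre. Bystander.
- dish: Clear petri dish with its lid, 59 mm in diameter, 14 mm high; origin under its centre. Bystander.
- dropper: Amber dropper bottle with a red bulb, 37 mm in diameter, 106 mm tall; origin under its centre. Bystander.
- forceps: Steel tweezers, 122 mm long, lying flat; origin under the middle. Bystander.
- pen: Felt marker, 135 mm long, lying flat; origin under the middle. Bystander.
- case: Black screw case for an objective, 37 mm in diameter, 48 mm tall; origin under its centre. Bystander.
- tape: Roll of white tape lying flat, 64 mm in diameter, 19 mm high; origin under its centre. Bystander.

How it is judged:
By the outcome, as a careful person would: the job done as asked, in the order asked, and still so for the second after the job is handed in, with the robot touching nothing.
It also fails if it takes over 61 s, if anything falls off the work surface, if the arm or the gripper's body presses on something with over 40 N, if the wrist force passes 120 N, or if a joint passes its speed limit or range.

### The arm

A 6-joint arm with a two-finger parallel gripper is mounted at the origin on a cart in front of the work surface, level with it; the furniture and walls round the work are solid. World frame = base frame: x ahead of the robot, y to its left, z up, the work surface at z = 0. Lengths are in m, angles in rad, forces in N, time in s.
With the tool pointing down it reaches from about 0.35 to 0.725 m from the base axis. Payload 4.3 kg.
Tool frame: the origin (TCP) lies on the front face of the gripper's body, between the roots of the fingers; the fingertips stand 73 mm ahead of it and the grasp point (between the pads) lies robot.grasp_offset ahead of it (robot.grasp_offset is the distance from the TCP to the grasp point, in m); z points along the fingers, y is the line along which they close (so a half turn about z gives the same grasp; the last joint's range is limited). The gripper opens to 85 mm and grips with 20 to 120 N. Pads are 22 mm wide; open, the fingers measure 114 mm over their backs; the gripper's body (76 mm by 85 mm) begins 54 mm behind the grasp point. The pads swing forward as they close: fully open they stand 13 mm farther back than shut.
Start: joints at [1.214, 0.377, 0.081, 1.274, 0, 1.46], TCP at [0.14, 0.558, 0.304] pointing down, gripper open.
Joint ranges: [-2.72, 2.72], [-0.84, 1.66], [-1.02, 1.22], [-1.77, 2.12], [-1.37, 1.28], [-3.14, 3.14]. Speed limits (rad/s): [2.57, 2.57, 3.14, 3.14, 3.14, 3.14].

### API

Orientations are given as a rotation vector (axis times angle).
In Python, from station import robot, viewer gives the robot as it stands.
- The arm moves only by the shell command python3 -m creep 'ROWS' [FORCE]. ROWS is JSON, a list of rows, each an object with "xyz": the shift along the tool's x, y, z in mm, a list of three; "twist": the turn about the tool's z in degrees; "jaw": the opening, from 0 (shut) to 1 (fully open). A call has 1 to 12 rows; each row shifts and turns the commanded pose from where the row before left it, along the tool's axes as they then stand; what a row does not reach is not made up. A row lasts 1/10 s, in which the tool goes at most 50 mm and 8.59 degrees, less where a joint would pass 70% of its speed; a pose out of reach is approached as far as the arm can. A call is refused whole if a number of a shift passes 50 or a number of a turn 8.59, either way. A call with a gripper value outside its range is refused whole. The fingers move at their own pace and stop on an object; FORCE is the grip in N (left out, the last holds). Time passes only in rows, so rows that do not move let the fingers close. It gives the time, the measured TCP pose, the force, the opening and the grip force at its end, in the units of the state.
- robot.state(): the state, without advancing time (a new reading comes with each control period).
- viewer.camera(name): name is "scene" or "top"; returns a dict with "pixels" (384x512x3 uint8, blue, green, red), "mtx" (3x3 intrinsics, pixels), "k1" (the pictures are not rectified: a ray, as slopes to the right and down, at radius r is drawn at 1 + k1 r^2 times it, then the intrinsics apply), "camera_from_world" (4x4, takes a point from world to camera coordinates). Camera axes: x right, y down, z forward; pixel columns grow to the right and rows downward; lengths in m; the calibration is good to about 2 mm. A picture is of the moment at which its call begins. There is no depth.
- robot.job_done(): hands the job in; it is judged then, once.
The state is a dict: "t": time; "joint_positions": joint angles; "joint_velocities": joint speeds; "joint_efforts": joint torques, N m; "tcp_pos": TCP position; "eef_rot": TCP orientation; "wrist_force": force on the tool from outside, world axes, zero at the start; "wrist_torque": the same for the moment, N m; "grip_width": finger opening in m; "finger_force": force on a finger pad.
Only numpy, scipy, OpenCV 4.12 (cv2) and the standard library are available. Lean on these libraries where they do the work, as an engineer would, in place of code of your own. Each camera call takes 0.05 s, during which the arm holds its last target. There are 200 camera calls.

## Working session

There is one attempt and no reset: what is moved stays moved. The work goes in short steps, Python scripts to look and compute and a shell command to move; the robot and the scene stay as the last step left them, time stands still between calls to the robot, and variables do not carry over. Pictures are saved under pics/ and viewed, at most 12 in all, crops included, and the job is handed in when it is done.

```bash
ls; mkdir -p pics
cat > h.py <<'E'
import numpy as np, cv2
from station import robot, viewer
def ray(c,px):
    K=c["mtx"];k=c["k1"]
    d=np.array([(px[0]-K[0][2])/K[0][0],(px[1]-K[1][2])/K[1][1]])
    u=d.copy()
    for _ in range(20): u=d/(1+k*(u@u))
    T=np.array(c["camera_from_world"]);R=T[:3,:3];o=-R.T@T[:3,3]
    return o,R.T@np.array([u[0],u[1],1])
def onz(c,px,z):
    o,v=ray(c,px);return o+v*(z-o[2])/v[2]
E
python3 - <<'E'
from h import *
print(robot.state(),robot.grasp_offset)
for n in("top","scene"):
    c=viewer.camera(n);cv2.imwrite(f"pics/{n}0.png",np.array(c["pixels"]))
    o,v=ray(c,(256,192));print(n,o,v,c["mtx"],c["k1"])
E
```

```text
pics
{'t': 0.0, 'joint_positions': array([ 1.21369117e+00,  3.78066993e-01,  7.96489386e-02,  1.27439747e+00,
       -1.73411404e-05,  1.46051605e+00]), 'joint_velocities': array([ 0.00130482, -0.00019514, -0.00017275,  0.00056177, -0.00085207,
       -0.00104171]), 'joint_efforts': array([-1.50020700e-03, -4.63603735e+01,  2.69876647e+01,  2.06802960e-02,
       -3.79306439e-04, -2.27963909e-06]), 'tcp_pos': array([0.14029924, 0.55710628, 0.3029674 ]), 'eef_rot': array([-3.86672489e-01, -3.11724999e+00,  3.09140162e-03]), 'wrist_force': array([ 0.04436366,  0.75119886, -0.05935893]), 'wrist_torque': array([-0.03054551, -0.01435937, -0.00530233]), 'finger_force': 0.0, 'grip_width': 0.08549677687414727} 0.0539
top [0.40647278 0.16390449 0.9956491 ] [ 0.14714758  0.01006221 -0.98914374] [[348.64330247   0.         260.39609787]
 [  0.         348.64330247 192.04097856]
 [  0.           0.           1.        ]] -0.01893639977779498
scene [ 0.17940604 -0.38302975  0.61696427] [ 0.44348114  0.61666209 -0.65047397] [[368.03042934   0.         257.89514549]
 [  0.         368.03042934 189.74582694]
 [  0.           0.           1.        ]] 0.03375944392754994
```

View pics/top0.png

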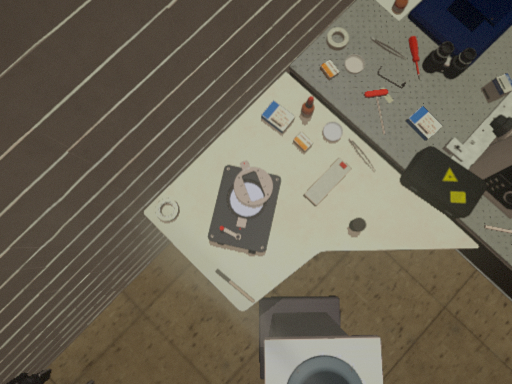

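View pics/scene0.png

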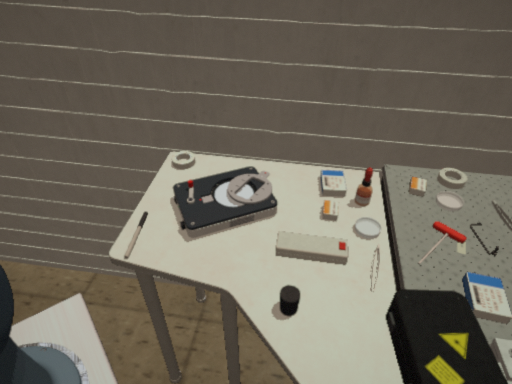

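The top view shows the base at about (245,208), the insert at (253,185) with its lug toward the upper left (245,165), and the clip at (230,233). The scene view shows the same things. I'll enlarge the base area and project the key points.

Run:
```python
from h import *
t=cv2.imread("pics/top0.png")[150:270,190:300];s=cv2.imread("pics/scene0.png")[155:245,160:290]
a=cv2.resize(t,None,fx=5,fy=5,interpolation=cv2.INTER_CUBIC);cv2.imwrite("pics/tz.png",a)
b=cv2.resize(s,None,fx=6,fy=6,interpolation=cv2.INTER_CUBIC);cv2.imwrite("pics/sz.png",b)
c=viewer.camera("top")
T=np.array(c["camera_from_world"])
for p in([0,0,0],[.14,.557,.30],[.5,0,0],[0,.5,0],[.5,.3,0]):
    q=T[:3,:3]@p+T[:3,3];print(p,(c["mtx"]@(q/q[2]))[:2])
for px in ((245,208),(253,185),(320,190),(357,225),(235,287)): print(px,onz(c,px,.04))
```

```text
[0, 0, 0] [324.83578967 397.45324881]
[0.14, 0.557, 0.3] [ 51.46864854 392.47966156]
[0.5, 0, 0] [317.02850044 209.7828265 ]
[0, 0.5, 0] [136.3610475  401.02162903]
[0.5, 0.3, 0] [212.31087442 211.62190085]
(245, 208) [0.50465149 0.20460231 0.04      ]
(253, 185) [0.56845187 0.18165332 0.04      ]
(320, 190) [ 0.55111983 -0.00402925  0.04      ]
(357, 225) [ 0.45246444 -0.10132009  0.04      ]
(235, 287) [0.29348332 0.23368422 0.04      ]
```

View pics/tz.png

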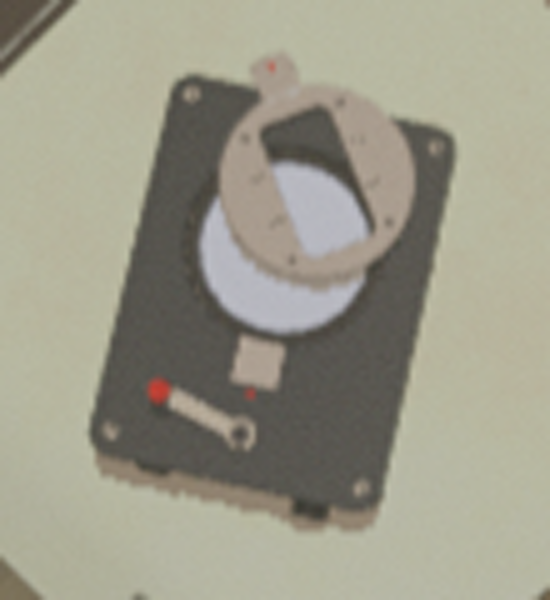

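View pics/sz.png

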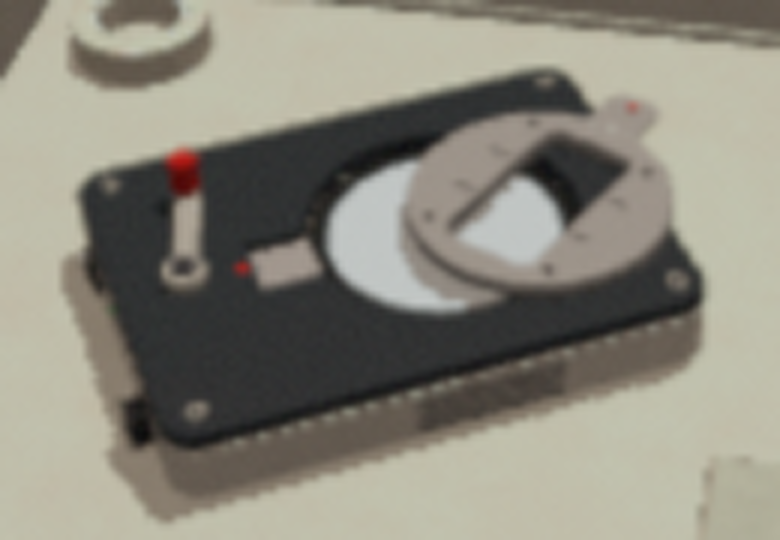

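The zoomed top view (px = 190+u/5, 150+v/5) shows the disc centre at about u,v = (317,182), the lug dot at (272,68), the slot dot at (251,394), the pivot at (240,434) and the knob at (160,392). The lug has to turn about 145° CCW. I'll measure these properly by colour.

```bash
cat >> h.py <<'E'
def grab(n,k=3):
    cs=[viewer.camera(n) for _ in range(k)]
    c=cs[-1];c["im"]=np.mean([np.float32(x["pixels"]) for x in cs],0);return c
def world(c,pts,z): return np.array([onz(c,p,z)[:2] for p in np.reshape(pts,(-1,2))])
def blobs(m,minA=1):
    n,l,s,ct=cv2.connectedComponentsWithStats(m.astype(np.uint8),connectivity=8)
    return [(ct[i],s[i],l==i) for i in range(1,n) if s[i][4]>=minA]
def big(m,z,c):
    b=max(blobs(m),key=lambda q:q[1][4]);u=cv2.resize(b[2].astype(np.float32),None,fx=4,fy=4,interpolation=cv2.INTER_LINEAR)>.5
    k=max(cv2.findContours(u.astype(np.uint8),cv2.RETR_EXTERNAL,cv2.CHAIN_APPROX_NONE)[0],key=len)
    return world(c,(k.reshape(-1,2)-1.5)/4,z)
def base(c,x0=180,x1=310,y0=140,y1=280):
    m=np.zeros(c["im"].shape[:2],bool);m[y0:y1,x0:x1]=1
    P=big(m&(c["im"].max(2)<105),.04,c)
    return cv2.minAreaRect(np.float32(P*1000))
def reds(c,x0=180,x1=310,y0=140,y1=280):
    i=c["im"];m=np.zeros(i.shape[:2],bool);m[y0:y1,x0:x1]=1
    w=np.clip(i[...,2]-np.maximum(i[...,1],i[...,0])-22,0,None)*m
    out=[]
    for ct,s,mk in blobs(w>0):
        y,x=np.nonzero(mk);out.append((np.average(x,weights=w[mk]),np.average(y,weights=w[mk]),s[4],w[mk].sum()))
    return out
def insert(c,z=.048,x0=180,x1=310,y0=140,y1=280):
    i=c["im"];m=np.zeros(i.shape[:2],bool);m[y0:y1,x0:x1]=1
    return m&(i[...,2]>i[...,1]+3)&(i[...,1]>100)
E
python3 - <<'E'
from h import *
c=grab("top");s=grab("scene");np.save("c.npy",c["im"])
print(base(c))
for r in reds(c): print("top",np.round(r,2),onz(c,r[:2],.04).round(4),onz(c,r[:2],.048).round(4),onz(c,r[:2],.0645).round(4))
for r in reds(s,170,290,150,245): print("sc",np.round(r,2),onz(s,r[:2],.04).round(4),onz(s,r[:2],.048).round(4),onz(s,r[:2],.0645).round(4))
m=insert(c)
for b in blobs(m,15): print(b[0],b[1])
for p in [(245,157),(260,165),(243,215),(225,175),(245,200),(215,160)]: print(p,c["im"][p[1],p[0]])
P=big(m,.048,c)*1000
# disc fit: robust circle R=54
from scipy.optimize import least_squares
q=P.mean(0)
r=least_squares(lambda a:np.hypot(*(P-a[:2]).T)-a[2],[*q,54],loss="soft_l1",f_scale=1.);print(r.x,np.median(abs(r.fun)))
E
```

```text
((501.6220703125, 207.467529296875), (162.96206665039062, 225.8061981201172), 76.36589050292969)
top [ 301.13  144.27   68.   1571.33] [0.6829 0.0438 0.04  ] [0.6806 0.0448 0.048 ] [0.6759 0.0468 0.0645]
top [243.83 162.9    5.    93.67] [0.6318 0.2065 0.04  ] [0.6299 0.2061 0.048 ] [0.626  0.2054 0.0645]
top [ 221.29  227.65   25.   1390.67] [0.4519 0.27   0.04  ] [0.4515 0.2691 0.048 ] [0.4507 0.2672 0.0645]
top [239.65 228.33   5.   140.  ] [0.4492 0.2198 0.04  ] [0.4488 0.2194 0.048 ] [0.4481 0.2184 0.0645]
sc [264.89 172.28   5.    51.67] [0.6368 0.2142 0.04  ] [0.6304 0.2059 0.048 ] [0.6173 0.1888 0.0645]
sc [ 190.07  182.54   50.   2149.67] [0.4604 0.2876 0.04  ] [0.4565 0.2783 0.048 ] [0.4485 0.2591 0.0645]
sc [199.93 199.24   7.   250.67] [0.45   0.2188 0.04  ] [0.4463 0.2104 0.048 ] [0.4385 0.1932 0.0645]
[187.95555556 147.13333333] [180 140  17  17  45]
[201.08108108 149.43243243] [192 140  20  20  37]
[300.8358209 146.       ] [292 140  18  15 134]
[307.23529412 141.70588235] [304 140   6   5  17]
[184.39285714 165.67857143] [180 160  11  12  28]
[251.95363541 185.49315068] [233 160  40  49 949]
[292.41666667 183.29166667] [290 179   6  10  24]
[306.95918367 193.44897959] [303 182   7  21  49]
[300.86666667 186.26666667] [298 184   6   5  15]
[294.375      214.82258065] [282 204  28  26 248]
[240.98989899 222.09090909] [236 217  11  11  99]
[232.04395604 233.16483516] [223 227  18  13  91]
[236.6875     249.04296875] [209 240  58  17 256]
[189.24390244 269.63414634] [180 251  28  29 410]
[299.51162791 268.20930233] [285 260  25  20  43]
[219.63636364 273.31818182] [216 270   8   7  22]
(245, 157) [161.66667 183.      183.33333]
(260, 165) [163.      185.      184.66667]
(243, 215) [166.33333 160.      160.     ]
(225, 175) [75.       82.333336 85.333336]
(245, 200) [140.66667 155.      167.66667]
(215, 160) [158.33333 182.33333 183.     ]
[563.73420341 182.95126137  56.10018345] 1.5664970136799887
```

```bash
cat >> h.py <<'E'
def proj(c,p):
    T=np.array(c["camera_from_world"]);q=T[:3,:3]@p.T+T[:3,3:];u=q[:2]/q[2]
    u=u*(1+c["k1"]*(u**2).sum(0));K=np.array(c["mtx"]);return np.float32([u[0]*K[0,0]+K[0,2],u[1]*K[1,1]+K[1,2]])
def rect(c,z,x0,x1,y0,y1,s=3.):
    # top-down map: up=+x, left=+y, s px per mm
    X,Y=np.meshgrid(0,0)
    r,k=np.mgrid[0:int((x1-x0)*s),0:int((y1-y0)*s)]
    p=np.stack([(x1-r/s).ravel()/1e3,(y1-k/s).ravel()/1e3,np.full(r.size,z)],1)
    m=proj(c,p).reshape(2,*r.shape);return cv2.remap(np.float32(c["im"]),m[0],m[1],cv2.INTER_LINEAR)
E
python3 - <<'E'
from h import *
c=viewer.camera("top");c["im"]=np.load("c.npy")
cv2.imwrite("pics/r1.png",rect(c,.048,400,660,90,300,2.2))
m=insert(c);i=c["im"]
# window: hole of insert blob, at z=.048
b=max(blobs(m),key=lambda q:q[1][4])[2].astype(np.uint8)
cs,h=cv2.findContours(cv2.resize(b*255,None,fx=4,fy=4,interpolation=cv2.INTER_LINEAR)//128,cv2.RETR_CCOMP,cv2.CHAIN_APPROX_NONE)
for k,hh in zip(cs,h[0]):
    if len(k)>100: print(hh, cv2.minAreaRect(np.float32(world(c,(k-1.5)/4,.048)*1000)))
E
```

```text
[-1 -1  1 -1] ((564.91650390625, 186.82064819335938), (118.39265441894531, 116.41163635253906), 60.39560317993164)
[-1 -1 -1  0] ((565.2489624023438, 181.5578155517578), (80.60209655761719, 44.29448318481445), 19.951026916503906)[ WARN:0@0.633] global loadsave.cpp:1063 imwrite_ Unsupported depth image for selected encoder is fallbacked to CV_8U.
```

View pics/r1.png

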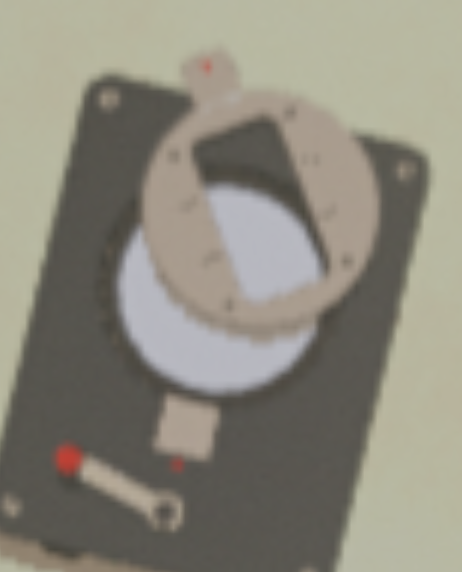

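The rectified picture (2.2 px/mm) shows the disc as a 108.6 mm circle centred at world (565.3, 181.6) mm. The lug points to +20.3°, the slot dot is at (178,464), and the base yaw is about -13.4°. The recess centre comes out near (529.7, 200.7), and the knob-to-pivot distance checks at 48 mm. Next I move over the window and plan to hold it from inside by spreading the fingers.

```bash
cat >> h.py <<'E'
from scipy.spatial.transform import Rotation as Ro
def togo(x,y,z,yaw):
    s=robot.state();R=Ro.from_rotvec(s["eef_rot"]).as_matrix();p=s["tcp_pos"]*1e3
    yw=np.degrees(np.arctan2(R[1,1],R[0,1]));d=np.array([x,y,z])-p
    tw=-((yaw-yw+90)%180-90)
    print("t",round(s["t"],2),"tcp",p.round(1),"yaw_y",yw.round(1),"tilt",(R[:,2]).round(3),"F",s["wrist_force"].round(1),"w",round(s["grip_width"]*1e3,1),"j6",np.degrees(s["joint_positions"][5]).round(0),"\n TOGO tool mm",(R.T@d).round(1),"twist",round(tw,1))
E
R='{"xyz":[-36,-19,0],"twist":0,"jaw":0.3}'
python3 -m creep '[{"xyz":[-36,-19,0],"twist":0,"jaw":0.3},{"xyz":[-36,-19,0],"twist":0,"jaw":0.3},{"xyz":[-36,-19,0],"twist":0,"jaw":0.3},{"xyz":[-36,-19,0],"twist":0,"jaw":0.3},{"xyz":[-36,-19,0],"twist":0,"jaw":0.3},{"xyz":[-36,-19,0],"twist":0,"jaw":0.3},{"xyz":[-36,-19,0],"twist":0,"jaw":0.3},{"xyz":[-36,-19,0],"twist":0,"jaw":0.3},{"xyz":[-36,-19,0],"twist":0,"jaw":0.3},{"xyz":[-36,-19,0],"twist":0,"jaw":0.3}]' 30
python3 -c "
from h import *
togo(565.5,181.6,150,20.3)"
```

```text
t: 1.5
tcp_pos: [0.4443, 0.2841, 0.3042]
eef_rot: [0.387, 3.117, 0.001]
wrist_force: [0.3, 0.1, -0.3]
grip_width: 0.026
finger_force: 0.0
t 1.5 tcp [444.3 284.1 304.2] yaw_y 75.9 tilt [ 0.001  0.    -1.   ] F [ 0.3  0.1 -0.3] w 26.0 j6 40.0 
 TOGO tool mm [-142.6  -69.9  154.2] twist 55.6
```

```bash
python3 -m creep '[{"xyz":[-36,-17,0],"twist":0,"jaw":0.3},{"xyz":[-36,-17,0],"twist":0,"jaw":0.3},{"xyz":[-36,-17,0],"twist":0,"jaw":0.3},{"xyz":[-35,-19,0],"twist":0,"jaw":0.3},{"xyz":[0,0,20],"twist":8,"jaw":0.3},{"xyz":[0,0,20],"twist":8,"jaw":0.3},{"xyz":[0,0,20],"twist":8,"jaw":0.3},{"xyz":[0,0,20],"twist":8,"jaw":0.3},{"xyz":[0,0,20],"twist":8,"jaw":0.3},{"xyz":[0,0,20],"twist":8,"jaw":0.3},{"xyz":[0,0,10],"twist":7.6,"jaw":0.3},{"xyz":[0,0,0],"twist":0,"jaw":0.3}]'
python3 -c "
from h import *
togo(565.5,181.6,131,20.3)"
```

```text
t: 2.7
tcp_pos: [0.5634, 0.1823, 0.172]
eef_rot: [-1.794, -2.576, 0.004]
wrist_force: [-0.1, 0.1, 0.4]
grip_width: 0.0258
finger_force: 0.0
t 2.7 tcp [563.4 182.3 172. ] yaw_y 20.3 tilt [-0.004 -0.001 -1.   ] F [-0.1  0.1  0.4] w 25.8 j6 82.0 
 TOGO tool mm [-1.4  1.8 41. ] twist -0.0
```

```bash
python3 -m creep '[{"xyz":[-1.5,2,15],"twist":0,"jaw":0.3},{"xyz":[0,0,15],"twist":0,"jaw":0.3},{"xyz":[0,0,11],"twist":0,"jaw":0.3},{"xyz":[0,0,0],"twist":0,"jaw":0.3}]'
python3 - <<'E'
from h import *
togo(565.5,181.6,115,20.3)
s=grab("scene",2);t=grab("top",2)
a=cv2.resize(s["im"][130:230,190:290],None,fx=4,fy=4,interpolation=cv2.INTER_CUBIC);b=cv2.resize(t["im"][150:250,195:295],None,fx=4,fy=4,interpolation=cv2.INTER_CUBIC)
cv2.imwrite("pics/d1.png",np.uint8(np.clip(np.hstack([a,b]),0,255)))
E
```

```text
t: 3.1
tcp_pos: [0.5663, 0.1817, 0.1318]
eef_rot: [-1.793, -2.578, 0.003]
wrist_force: [0.1, -0.1, -0.3]
grip_width: 0.0256
finger_force: 0.0
t 3.1 tcp [566.3 181.7 131.8] yaw_y 20.3 tilt [-0.002 -0.    -1.   ] F [ 0.1 -0.1 -0.3] w 25.6 j6 81.0 
 TOGO tool mm [ 0.1 -0.7 16.8] twist 0.0
```

View pics/d1.png

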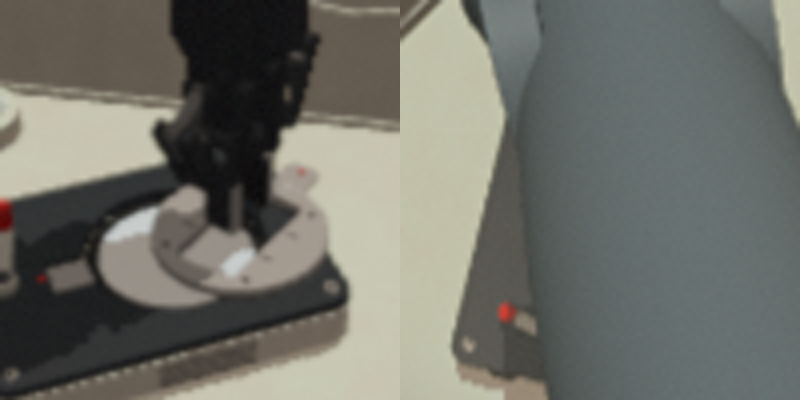

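The left half shows the fingers above the window, with tips at about px (247,187) and (255,191). The arm hides the top view. I'll compare these tips with projected heights.

```bash
python3 - <<'E'
from h import *
c=viewer.camera("scene")
for z in (70,60,55,50,45):
    print(z,[proj(c,np.array([[566.3+a*.938*20,181.7+a*.347*20,z]])/1e3).ravel().round(1) for a in(-1,1)])
E
python3 -m creep '[{"xyz":[0,0,4],"twist":0,"jaw":0.3},{"xyz":[0,0,4],"twist":0,"jaw":0.3},{"xyz":[0,0,0],"twist":0,"jaw":0.3}]'
```

```text
70 [array([244.6, 183.9], dtype=float32), array([254.2, 175.2], dtype=float32)]
60 [array([244.7, 187.2], dtype=float32), array([254.2, 178.5], dtype=float32)]
55 [array([244.7, 188.8], dtype=float32), array([254.2, 180.1], dtype=float32)]
50 [array([244.7, 190.4], dtype=float32), array([254.2, 181.7], dtype=float32)]
45 [array([244.8, 192. ], dtype=float32), array([254.2, 183.2], dtype=float32)]
t: 3.65
tcp_pos: [0.5666, 0.1818, 0.1242]
eef_rot: [-1.795, -2.577, 0.001]
wrist_force: [-1.4, -1.2, 0.0]
grip_width: 0.0256
finger_force: 0.0
```

```bash
python3 -m creep '[{"xyz":[0,-1,3],"twist":0,"jaw":0.3},{"xyz":[0,0,3],"twist":0,"jaw":0.3},{"xyz":[0,0,2],"twist":0,"jaw":0.3},{"xyz":[0,0,0],"twist":0,"jaw":0.3}]'
python3 -m creep '[{"xyz":[0,0,1],"twist":0,"jaw":0.45},{"xyz":[0,0,1],"twist":0,"jaw":0.55},{"xyz":[0,0,1],"twist":0,"jaw":0.6},{"xyz":[0,0,0],"twist":0,"jaw":0.65},{"xyz":[0,0,0],"twist":0,"jaw":0.7},{"xyz":[0,0,0],"twist":0,"jaw":0.7}]' 20
```

```text
t: 4.05
tcp_pos: [0.5659, 0.1815, 0.1164]
eef_rot: [-1.796, -2.577, 0.001]
wrist_force: [0.5, 0.5, -0.6]
grip_width: 0.0258
finger_force: 0.0
t: 4.65
tcp_pos: [0.5662, 0.1816, 0.114]
eef_rot: [1.796, 2.577, 0.0]
wrist_force: [0.0, -0.1, -0.9]
grip_width: 0.06
finger_force: 0.0
```

```bash
python3 -m creep '[{"xyz":[0,0,1],"twist":0,"jaw":0.75},{"xyz":[0,0,1],"twist":0,"jaw":0.8},{"xyz":[0,0,0],"twist":0,"jaw":0.85},{"xyz":[0,0,0],"twist":0,"jaw":0.85}]' 20
python3 - <<'E'
from h import *
togo(565.5,181.6,113,20.3)
s=grab("scene",2)
a=cv2.resize(s["im"][145:220,205:285],None,fx=7,fy=7,interpolation=cv2.INTER_CUBIC)
cv2.imwrite("pics/d2.png",np.uint8(np.clip(a,0,255)))
E
```

```text
t: 5.05
tcp_pos: [0.5662, 0.1816, 0.1122]
eef_rot: [1.796, 2.577, 0.0]
wrist_force: [-0.6, -0.3, 3.4]
grip_width: 0.0676
finger_force: 23.9
t 5.05 tcp [566.2 181.6 112.2] yaw_y 20.3 tilt [ 0.  0. -1.] F [-0.6 -0.3  3.4] w 67.6 j6 81.0 
 TOGO tool mm [ 0.3 -0.7 -0.8] twist -0.0
```

View pics/d2.png

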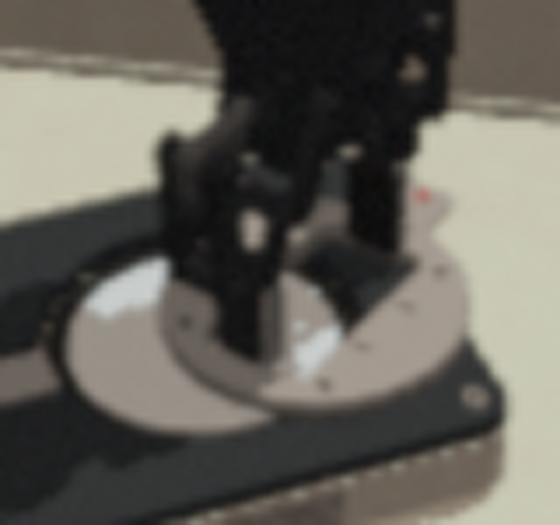

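The fingers are inside the window (tips near px (240,195) and (260,180)), pressing outward with 24 N at a 67.6 mm opening. Next I slide toward the recess.

```bash
python3 -m creep '[{"xyz":[3,-2.8,0],"twist":0,"jaw":0.85},{"xyz":[3,-2.8,0],"twist":0,"jaw":0.85},{"xyz":[3,-2.8,0],"twist":0,"jaw":0.85},{"xyz":[3,-2.8,0],"twist":0,"jaw":0.85},{"xyz":[3,-2.8,0],"twist":0,"jaw":0.85},{"xyz":[3,-2.8,0],"twist":0,"jaw":0.85},{"xyz":[3,-2.8,0],"twist":0,"jaw":0.85},{"xyz":[3,-2.8,0],"twist":0,"jaw":0.85},{"xyz":[3,-2.8,0],"twist":0,"jaw":0.85},{"xyz":[3.6,-2.4,0],"twist":0,"jaw":0.85},{"xyz":[0,0,0],"twist":0,"jaw":0.85}]'
python3 - <<'E'
from h import *
togo(529.7,200.7,112,20.3)
s=grab("scene",2)
for r in reds(s,170,290,150,245): print("sc",np.round(r,2),onz(s,r[:2],.048).round(4))
E
```

```text
t: 6.25
tcp_pos: [0.5288, 0.201, 0.1114]
eef_rot: [-1.795, -2.577, 0.001]
wrist_force: [0.5, 0.6, -1.4]
grip_width: 0.0679
finger_force: 23.1
t 6.25 tcp [528.8 201.  111.4] yaw_y 20.3 tilt [-0.001  0.    -1.   ] F [ 0.5  0.6 -1.4] w 67.9 j6 84.0 
 TOGO tool mm [-0.6  0.7 -0.6] twist -0.0
sc [248.38 174.09   5.    56.  ] [0.592  0.2239 0.048 ]
sc [ 190.09  183.1    41.   1628.  ] [0.4555 0.2763 0.048 ]
sc [199.91 199.18   5.   106.5 ] [0.4463 0.2106 0.048 ]
```

```bash
python3 -m creep '[{"xyz":[-0.5,0.6,0],"twist":0,"jaw":0.74},{"xyz":[0,0,0],"twist":0,"jaw":0.74},{"xyz":[0,0,0],"twist":0,"jaw":0.74},{"xyz":[0,0,3],"twist":0,"jaw":0.74},{"xyz":[0,0,0],"twist":0,"jaw":0.74}]'
python3 - <<'E'
from h import *
togo(529.7,200.7,106,20.3)
s=grab("scene",2)
for r in reds(s,170,290,150,245): print("sc",np.round(r,2),onz(s,r[:2],.045).round(4))
a=cv2.resize(s["im"][145:220,190:280],None,fx=7,fy=7,interpolation=cv2.INTER_CUBIC)
cv2.imwrite("pics/d3.png",np.uint8(np.clip(a,0,255)))
E
```

```text
t: 6.85
tcp_pos: [0.5302, 0.2003, 0.1085]
eef_rot: [-1.796, -2.577, 0.0]
wrist_force: [0.7, -0.0, -0.3]
grip_width: 0.0632
finger_force: 0.0
t 6.85 tcp [530.2 200.3 108.5] yaw_y 20.3 tilt [-0.001 -0.    -1.   ] F [ 0.7 -0.  -0.3] w 63.2 j6 84.0 
 TOGO tool mm [ 0.5 -0.4  2.5] twist -0.0
sc [249.01 174.49   6.   115.  ] [0.5945 0.2248 0.045 ]
sc [ 190.03  182.99   45.   1681.5 ] [0.4571 0.2803 0.045 ]
sc [199.91 199.2    5.   105.  ] [0.4477 0.2137 0.045 ]
```

View pics/d3.png

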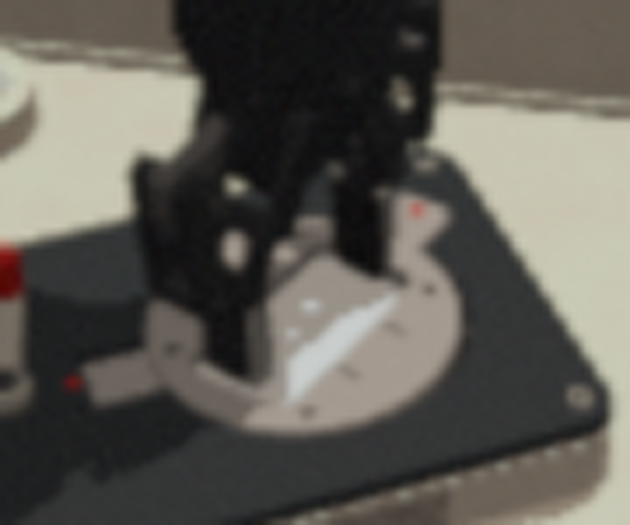

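The insert now sits in the recess with the near rim flush and the lug (dot at px (249,174)) resting on the plate. Next I grip from inside and turn CCW by about 146°.

```bash
python3 -m creep '[{"xyz":[0.5,-0.3,2],"twist":0,"jaw":0.74},{"xyz":[0,0,2],"twist":0,"jaw":0.74},{"xyz":[0,0,0],"twist":0,"jaw":0.85},{"xyz":[0,0,0],"twist":0,"jaw":0.85},{"xyz":[0,0,0],"twist":-3,"jaw":0.85},{"xyz":[0,0,0],"twist":-6,"jaw":0.85},{"xyz":[0,0,0],"twist":-6,"jaw":0.85}]' 20
python3 -m creep '[{"xyz":[0,0,0],"twist":-6,"jaw":0.85},{"xyz":[0,0,0],"twist":-6,"jaw":0.85},{"xyz":[0,0,0],"twist":-6,"jaw":0.85},{"xyz":[0,0,0],"twist":-6,"jaw":0.85},{"xyz":[0,0,0],"twist":-6,"jaw":0.85},{"xyz":[0,0,0],"twist":0,"jaw":0.85}]' 20
python3 - <<'E'
from h import *
togo(529.7,200.7,104,-13.4)
s=grab("scene",2)
for r in reds(s,170,290,150,245): print("sc",np.round(r,2),onz(s,r[:2],.045).round(4))
E
```

```text
t: 7.65
tcp_pos: [0.5297, 0.2008, 0.1047]
eef_rot: [-1.438, -2.793, 0.0]
wrist_force: [0.2, -0.5, -2.0]
grip_width: 0.0668
finger_force: 22.3
t: 8.25
tcp_pos: [0.5296, 0.2007, 0.1046]
eef_rot: [-0.673, -3.068, 0.001]
wrist_force: [1.5, 0.1, -1.7]
grip_width: 0.0666
finger_force: 22.3
t 8.25 tcp [529.6 200.7 104.6] yaw_y 65.2 tilt [-0.001 -0.    -1.   ] F [ 1.5  0.1 -1.7] w 66.6 j6 39.0 
 TOGO tool mm [-0.1  0.   0.6] twist 78.6
sc [ 190.01  182.99   45.   1658.  ] [0.457  0.2803 0.045 ]
sc [199.92 199.2    5.   102.  ] [0.4477 0.2137 0.045 ]
```

```bash
python3 -m creep '[{"xyz":[0,0,0],"twist":-7,"jaw":0.85},{"xyz":[0,0,0],"twist":-8,"jaw":0.85},{"xyz":[0,0,0],"twist":-8,"jaw":0.85},{"xyz":[0,0,0],"twist":-8,"jaw":0.85},{"xyz":[0,0,0],"twist":-8,"jaw":0.85},{"xyz":[0,0,0],"twist":-8,"jaw":0.85},{"xyz":[0,0,0],"twist":-8,"jaw":0.85},{"xyz":[0,0,0],"twist":-8,"jaw":0.85},{"xyz":[0,0,0],"twist":-8,"jaw":0.85},{"xyz":[0,0,0],"twist":-8,"jaw":0.85},{"xyz":[0,0,0],"twist":-8,"jaw":0.85},{"xyz":[0,0,0],"twist":0,"jaw":0.85}]' 20
python3 - <<'E'
from h import *
togo(529.7,200.7,104,-13.4)
s=grab("scene",2)
for r in reds(s,170,290,150,245): print("sc",np.round(r,2),onz(s,r[:2],.045).round(4))
E
```

```text
t: 9.55
tcp_pos: [0.5298, 0.2008, 0.1048]
eef_rot: [1.622, -2.69, -0.0]
wrist_force: [0.2, -0.2, -2.4]
grip_width: 0.0669
finger_force: 22.3
t 9.55 tcp [529.8 200.8 104.8] yaw_y 152.2 tilt [-0.  0. -1.] F [ 0.2 -0.2 -2.4] w 66.9 j6 -48.0 
 TOGO tool mm [0.1 0.1 0.8] twist -14.4
sc [ 190.02  183.     45.   1680.5 ] [0.457  0.2803 0.045 ]
sc [203.74 191.27   4.    35.  ] [0.469  0.2335 0.045 ]
sc [199.93 199.2    5.   109.  ] [0.4477 0.2137 0.045 ]
```

```bash
python3 -m creep '[{"xyz":[0,0,0],"twist":-5,"jaw":0.85},{"xyz":[0,0,0],"twist":-5,"jaw":0.85},{"xyz":[0,0,0],"twist":-4.6,"jaw":0.85},{"xyz":[0,0,0],"twist":0,"jaw":0.85},{"xyz":[0,0,0],"twist":0,"jaw":0.74},{"xyz":[0,0,0],"twist":0,"jaw":0.7},{"xyz":[0,0,0],"twist":0,"jaw":0.7}]' 20
python3 - <<'E'
from h import *
togo(529.7,200.7,104,-13.2)
s=grab("scene",3)
for r in reds(s,170,290,150,245): print("sc",np.round(r,2),onz(s,r[:2],.045).round(4),onz(s,r[:2],.04).round(4))
a=cv2.resize(s["im"][150:220,180:270],None,fx=7,fy=7,interpolation=cv2.INTER_CUBIC)
cv2.imwrite("pics/d4.png",np.uint8(np.clip(a,0,255)))
E
```

```text
t: 10.35
tcp_pos: [0.5303, 0.2009, 0.1052]
eef_rot: [-1.951, 2.462, -0.0]
wrist_force: [0.1, -0.7, 0.4]
grip_width: 0.0598
finger_force: 0.0
t 10.35 tcp [530.3 200.9 105.2] yaw_y 166.8 tilt [ 0.001  0.    -1.   ] F [ 0.1 -0.7  0.4] w 59.8 j6 -62.0 
 TOGO tool mm [0.3 0.5 1.2] twist -0.0
sc [ 190.02  182.98   44.   1685.  ] [0.4571 0.2803 0.045 ] [0.4595 0.2861 0.04  ]
sc [199.93 199.19   6.   110.  ] [0.4478 0.2137 0.045 ] [0.4501 0.2189 0.04  ]
sc [205.22 198.     3.    34.  ] [0.4598 0.2103 0.045 ] [0.4623 0.2155 0.04  ]
```

View pics/d4.png

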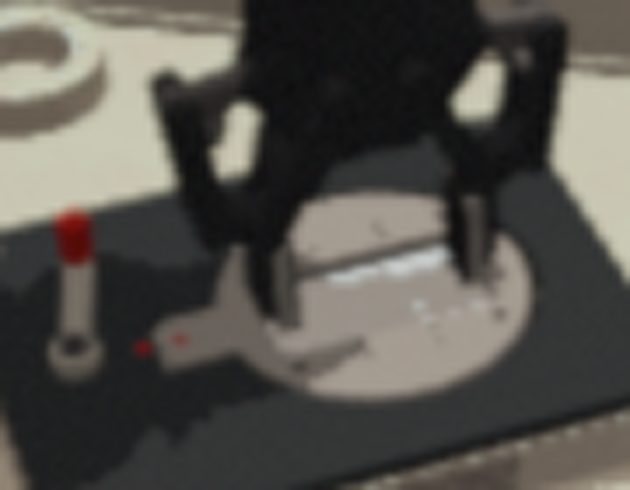

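The dots are at px (200,199) for the slot and (205,198) for the lug. They are in line with each other, and the lug looks sunk in the slot. I'll lift clear, shut the jaws and swing aside to check from above.

```bash
python3 -m creep '[{"xyz":[0,0,-10],"twist":0,"jaw":0.7},{"xyz":[0,0,-20],"twist":0,"jaw":0.7},{"xyz":[0,0,-30],"twist":0,"jaw":0},{"xyz":[0,0,-25],"twist":0,"jaw":0},{"xyz":[30,15,0],"twist":0,"jaw":0},{"xyz":[30,15,0],"twist":0,"jaw":0},{"xyz":[30,15,0],"twist":-5,"jaw":0},{"xyz":[30,15,0],"twist":-5,"jaw":0},{"xyz":[30,0,0],"twist":-5,"jaw":0},{"xyz":[0,0,0],"twist":0,"jaw":0}]' 20
python3 - <<'E'
from h import *
togo(424.9,273.6,125,182)
s=grab("scene",3);c=grab("top",3)
for n,q in(("sc",s),("top",c)):
  for r in reds(q,*((170,290,150,245) if n=="sc" else ())): print(n,np.round(r,2),onz(q,r[:2],.04).round(4),onz(q,r[:2],.045).round(4))
a=cv2.resize(s["im"][150:230,175:275],None,fx=4,fy=4,interpolation=cv2.INTER_CUBIC);b=rect(c,.04,420,610,120,280,2.);b=cv2.resize(b,(380,320))
cv2.imwrite("pics/d5.png",np.uint8(np.clip(np.hstack([a,b]),0,255)))
E
```

```text
t: 11.5
tcp_pos: [0.4444, 0.0636, 0.1908]
eef_rot: [2.254, -2.189, 0.002]
wrist_force: [-0.1, 1.1, 0.1]
grip_width: 0.0
finger_force: 0.0
t 11.5 tcp [444.4  63.6 190.8] yaw_y -178.3 tilt [ 0.001 -0.001 -1.   ] F [-0.1  1.1  0.1] w 0.0 j6 -92.0 
 TOGO tool mm [-210.6   13.4   65.5] twist -0.3
sc [ 190.07  182.58   50.   2329.33] [0.4603 0.2875 0.04  ] [0.4579 0.2817 0.045 ]
sc [205.26 197.91   7.    92.33] [0.4625 0.2157 0.04  ] [0.4601 0.2105 0.045 ]
sc [199.94 199.24   7.   277.67] [0.45   0.2188 0.04  ] [0.4477 0.2135 0.045 ]
top [ 301.14  144.29   68.   1657.67] [0.6829 0.0437 0.04  ] [0.6814 0.0444 0.045 ]
top [240.92 223.55   8.   110.  ] [0.4621 0.2162 0.04  ] [0.4618 0.216  0.045 ]
top [ 221.28  227.66   26.   1476.  ] [0.4519 0.27   0.04  ] [0.4516 0.2694 0.045 ]
top [239.63 228.29   6.   157.33] [0.4493 0.2199 0.04  ] [0.4491 0.2196 0.045 ]
```

View pics/d5.png

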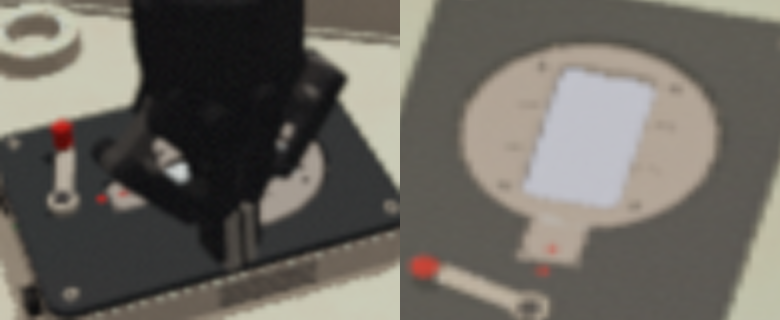

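Both views put the lug dot at z ≈ 40 mm (462, 216), so the insert is flush and the lug is in the slot (lug at (553,248), clip knob at (425,268) in the right half). Next I go behind the knob.

```bash
python3 -m creep '[{"xyz":[-35,2.2,0],"twist":0,"jaw":0},{"xyz":[-35,2.2,0],"twist":0,"jaw":0},{"xyz":[-35,2.2,0],"twist":0,"jaw":0},{"xyz":[-35,2.2,0],"twist":0,"jaw":0},{"xyz":[-35,2.2,0],"twist":0,"jaw":0},{"xyz":[-35,2.2,0],"twist":0,"jaw":0},{"xyz":[0,0,15],"twist":0,"jaw":0},{"xyz":[0,0,15],"twist":0,"jaw":0},{"xyz":[0,0,0],"twist":0,"jaw":0}]'
python3 -c "
from h import *
togo(424.8,272.9,125,182)"
```

```text
t: 12.7
tcp_pos: [0.4233, 0.2758, 0.158]
eef_rot: [2.257, -2.18, -0.002]
wrist_force: [-0.4, 0.6, 0.7]
grip_width: -0.0001
finger_force: 0.0
t 12.7 tcp [423.3 275.8 158. ] yaw_y -178.0 tilt [-0.004 -0.002 -1.   ] F [-0.4  0.6  0.7] w -0.1 j6 -66.0 
 TOGO tool mm [ 2.9 -1.6 33. ] twist -0.0
```

```bash
python3 -m creep '[{"xyz":[2.9,-1.6,10],"twist":0,"jaw":0},{"xyz":[0,0,10],"twist":0,"jaw":0},{"xyz":[0,0,8],"twist":0,"jaw":0},{"xyz":[0,0,5],"twist":0,"jaw":0},{"xyz":[0,0,0],"twist":0,"jaw":0}]'
python3 -m creep '[{"xyz":[0.26,-5,0],"twist":6,"jaw":0},{"xyz":[0.26,-5,0],"twist":6,"jaw":0},{"xyz":[0.26,-5,0],"twist":6,"jaw":0},{"xyz":[0.26,-5,0],"twist":6,"jaw":0},{"xyz":[0.26,-5,0],"twist":6,"jaw":0},{"xyz":[0.26,-5,0],"twist":6,"jaw":0},{"xyz":[0,0,0],"twist":0,"jaw":0}]'
python3 - <<'E'
from h import *
f=np.radians(92-36);togo(426.5+48*np.cos(f),224.9+48*np.sin(f),125,146)
s=grab("scene",2)
for r in reds(s,170,290,150,245): print("sc",np.round(r,2),onz(s,r[:2],.055).round(4))
E
```

```text
t: 13.2
tcp_pos: [0.4261, 0.2721, 0.1261]
eef_rot: [2.256, -2.184, -0.001]
wrist_force: [-0.3, 0.0, -0.6]
grip_width: 0.0003
finger_force: 0.0
t: 13.9
tcp_pos: [0.4555, 0.2641, 0.1272]
eef_rot: [-1.471, 2.776, 0.0]
wrist_force: [0.7, -0.2, 0.5]
grip_width: 0.0001
finger_force: 0.1
t 13.9 tcp [455.5 264.1 127.2] yaw_y 145.8 tilt [ 0.  0. -1.] F [ 0.7 -0.2  0.5] w 0.1 j6 -33.0 
 TOGO tool mm [0.7 2.1 2.2] twist -0.2
sc [ 199.76  183.5    46.   1757.5 ] [0.4703 0.2535 0.055 ]
sc [205.11 198.03   5.    68.5 ] [0.4547 0.1999 0.055 ]
sc [199.94 199.24   7.   267.5 ] [0.443  0.2031 0.055 ]
```

```bash
python3 -m creep '[{"xyz":[0.5,-4.5,1],"twist":6,"jaw":0},{"xyz":[0.5,-4.5,1],"twist":6,"jaw":0},{"xyz":[0.26,-5,0],"twist":6,"jaw":0},{"xyz":[0.26,-5,0],"twist":6,"jaw":0},{"xyz":[0.26,-5,0],"twist":6,"jaw":0},{"xyz":[0.26,-5,0],"twist":6,"jaw":0},{"xyz":[0.26,-5,0],"twist":6,"jaw":0},{"xyz":[0,0,0],"twist":0,"jaw":0}]'
python3 - <<'E'
from h import *
f=np.radians(14);togo(426.5+48*np.cos(f),224.9+48*np.sin(f),125,104)
s=grab("scene",2)
for r in reds(s,170,290,150,245): print("sc",np.round(r,2),onz(s,r[:2],.055).round(4))
E
```

```text
t: 14.8
tcp_pos: [0.4736, 0.2363, 0.1251]
eef_rot: [-0.381, 3.118, 0.0]
wrist_force: [0.1, -0.1, 0.7]
grip_width: -0.0001
finger_force: 0.1
t 14.8 tcp [473.6 236.3 125.1] yaw_y 103.9 tilt [ 0.  0. -1.] F [ 0.1 -0.1  0.7] w -0.1 j6 6.0 
 TOGO tool mm [0.4 0.4 0.1] twist -0.1
sc [ 209.15  189.81   45.   1798.  ] [0.477 0.22  0.055]
sc [205.36 198.     2.    21.  ] [0.4552 0.1997 0.055 ]
```

```bash
for i in 1; do python3 -m creep '[{"xyz":[0.1,-2.5,0],"twist":3,"jaw":0},{"xyz":[0.1,-2,0],"twist":2.5,"jaw":0},{"xyz":[0,0,0],"twist":0,"jaw":0}]'; done
python3 -m creep '[{"xyz":[0.1,-1.5,0],"twist":1.5,"jaw":0},{"xyz":[0,0,0],"twist":0,"jaw":0}]'
python3 - <<'E'
from h import *
s=grab("scene",2)
for r in reds(s,170,290,150,245): print("sc",np.round(r,2),onz(s,r[:2],.055).round(4))
E
```

```text
t: 15.2
tcp_pos: [0.4745, 0.2328, 0.1251]
eef_rot: [-0.233, 3.132, 0.003]
wrist_force: [-0.1, 2.1, -0.2]
grip_width: -0.0003
finger_force: 1.5
t: 15.4
tcp_pos: [0.4749, 0.232, 0.1253]
eef_rot: [-0.191, 3.135, 0.006]
wrist_force: [0.6, 6.4, -0.9]
grip_width: 0.0001
finger_force: 3.0
sc [ 209.59  190.52   48.   1853.  ] [0.4765 0.2172 0.055 ]
```

```bash
python3 -m creep '[{"xyz":[0,-1.5,0],"twist":0,"jaw":0},{"xyz":[0,0,0],"twist":0,"jaw":0}]'
python3 -m creep '[{"xyz":[0,4,0],"twist":0,"jaw":0},{"xyz":[0,6,0],"twist":0,"jaw":0},{"xyz":[0,0,-25],"twist":0,"jaw":0},{"xyz":[0,0,-40],"twist":0,"jaw":0},{"xyz":[0,40,-20],"twist":0,"jaw":0},{"xyz":[0,45,0],"twist":0,"jaw":0},{"xyz":[0,45,0],"twist":0,"jaw":0},{"xyz":[0,45,0],"twist":0,"jaw":0},{"xyz":[0,0,0],"twist":0,"jaw":0}]'
python3 - <<'E'
from h import *
s=grab("scene",3);c=grab("top",3)
for n,q in(("sc",s),("top",c)):
  for r in reds(q,*((170,290,150,245) if n=="sc" else ())): print(n,np.round(r,2),onz(q,r[:2],.055).round(4),onz(q,r[:2],.0645).round(4))
a=cv2.resize(s["im"][150:230,175:275],None,fx=4,fy=4,interpolation=cv2.INTER_CUBIC);b=rect(c,.04,420,610,120,280,2.);b=cv2.resize(b,(270,320))
cv2.imwrite("pics/d6.png",np.uint8(np.clip(np.hstack([a,b]),0,255)))
E
```

```text
t: 15.7
tcp_pos: [0.475, 0.2312, 0.1253]
eef_rot: [-0.192, 3.135, 0.009]
wrist_force: [-1.0, 9.7, -0.3]
grip_width: -0.0002
finger_force: 4.3
t: 16.6
tcp_pos: [0.4513, 0.4172, 0.2096]
eef_rot: [-0.198, 3.135, 0.002]
wrist_force: [0.3, 0.2, -0.7]
grip_width: 0.0001
finger_force: 0.0
sc [ 209.59  190.1    46.   2404.33] [0.4772 0.2185 0.055 ] [0.4722 0.2084 0.0645]
top [ 301.13  144.27   68.   1599.33] [0.6786 0.0456 0.055 ] [0.6759 0.0468 0.0645]
top [ 241.27  218.49   25.   1350.33] [0.4749 0.2143 0.055 ] [0.4742 0.2138 0.0645]
```

View pics/d6.png

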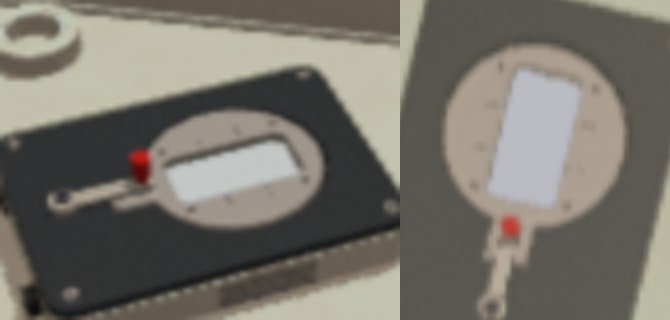

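The insert is flush and the clip arm lies over the lug, with the knob at (474, 214) against an expected (473, 214). I'm handing the job in.

```bash
python3 -c "
from station import robot
print(robot.job_done())"
```

```text
the job is handed in; nothing more can be done
None
```

The insert is in the recess, lying flush with its lug in the slot, the clip is closed over the lug at its stop, and the job was handed in at about 17 s of the 61 s allowed.

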